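# Check pull on a sprung slide gauge

### The arm

A 6-joint arm with a two-finger parallel gripper is mounted at the origin on the work surface. World frame = base frame: x ahead of the robot, y to its left, z up, the work surface at z = 0. Lengths are in mm, angles in rad, forces in N, time in s.
With the tool pointing down it reaches from about 300 to 875 mm from the base axis. Payload 6.4 kg.
Tool frame: the origin (TCP) lies where the fingers leave the gripper's body, on its centre line; the fingertips stand 73 mm ahead of it and the grasp point (between the pads) lies 54 mm ahead of it; z points along the fingers, y is the line along which they close (so a half turn about z gives the same grasp; the last joint's range is limited). The gripper opens to 85 mm and grips with 20 to 120 N. Pads are 22 mm wide; open, the fingers measure 114 mm over their backs; the gripper's body (76 mm by 85 mm) begins 54 mm behind the grasp point. The pads swing forward as they close: fully open they stand 13 mm farther back than shut.
Start: joints at [-1.543, 0.181, 1.607, -0, 1.354, -0.206], TCP at [133.229, -559.367, 303.888] pointing down, gripper open.
Joint ranges: [-2.99, 2.99], [-0.89, 2.07], [0.3, 2.58], [-1.14, 4.28], [0, 2.63], [-3.12, 3.12]. Speed limits (rad/s): [2.57, 2.57, 3.01, 3.14, 3.14, 3.14].

### API

Orientations are given as [roll, pitch, yaw] about the fixed x, y, z axes, in that order (R = Rz(yaw) Ry(pitch) Rx(roll)).
In Python, from cell import arm, cams, spotter gives the robot as it stands. Calls block until the motion is done:
- arm.move_to(position, orientation): joint-space move of the TCP to a pose.
- arm.move_linear(position, feed=150, rot=None, until_force=None): straight line of the TCP; rot=None keeps the orientation; feed is the mean speed in mm/s. With until_force (N) it stops when the force on the tool has changed by that much, and returns True; else False.
- arm.movej(angles): joint-space move.
- arm.command_gripper(opening): finger opening in mm; the grip force is fixed at half the most; returns when the fingers have stopped.
- arm.sleep(seconds).
- arm.inverse_kinematics(position, orientation): joint angles nearest the present ones, or None.
- cams.camera(name): name is "scene" or "top"; returns a dict with "color" (420x560x3 uint8, red, green, blue), "vertical_fov" (degrees; the focal length in pixels is half the picture's height over the tangent of half this angle, whatever the lens; pixels are square), "cx", "cy" (the principal point, pixels), "extrinsics" (4x4, takes a point from world to camera coordinates). Camera axes: x right, y down, z forward; pixel columns grow to the right and rows downward; lengths in mm; the calibration is good to about 2 mm. A picture is of the moment at which its call begins. There is no depth.
A pose or a line that the arm cannot do raises arm.Unreachable and nothing moves.
- arm.sign_off(): hands the job in; it is judged then, once.
Trained networks look in the newest picture that a camera, given by its name, has taken for a name from the list of things; names that differ only in an ending like _2 or _b are one class to them, and where a whole thing is asked for, a point or a joint stands for the part that bears it (a point fixed in the world has none). Each returns a list of dicts, best first, with "score" (0 to 1); they miss things now and then, are a little off and sometimes report something else, mostly with a low value. They report only what shows in the picture. A call takes as long as a camera call.
- spotter.masks_of(camera, name): "mask" (420x560 bool, what is visible of it) and "position" ([column, row] in pixels, amid what is visible of it).
- spotter.landmark_of(camera, name): "position" ([column, row] in pixels: a listed point, or the origin of a listed thing).
Readings, each from a call of its own:
- arm.get_time(): time.
- arm.get_joints(): joint angles.
- arm.get_qvel(): joint speeds.
- arm.get_effort(): joint torques, N m.
- arm.get_tcp_pos(): TCP position.
- arm.get_tcp_rot(): TCP orientation.
- arm.get_force(): force on the tool from outside, world axes, zero at the start.
- arm.get_moment(): the same for the moment, N m.
- arm.get_opening(): finger opening in mm.
- arm.get_finger_force(): force on a finger pad.
Only numpy, scipy, OpenCV 4.12 (cv2) and the standard library are available. Lean on these libraries where they do the work, as an engineer would, in place of code of your own. Each camera call takes 0.05 s, during which the arm holds its last target. There are 200 camera calls.

### The job

Check the spring pull gauge on the sloping stand: draw its grip plate down the slope until the pointer stands level with the index clip on the edge of the board, without running well past it, and hold it steady there for a couple of seconds. Then ease the plate back up, without letting it snap, until it is fully home, and let go. Leave the clip and everything else on the tray as they are.

Things in the scene. Friction and masses are not known exactly. Their poses are not given: they have to be found in the camera images.
- gauge: Teak stand, fixed: base 270 x 170 x 16 mm, above it a board 315 x 170 mm sloping at 30 degrees, low end about 30 mm above the tray. Origin on the tray, 97.5 mm below the board's top face; x = level heading in which the board falls and the plate is pulled, z up.
- housing (a point): Centre of the top face of the fixed aluminium spring housing at the head of the slope: 95 mm long, 70 wide, 55 high, square to the board, 54 mm uphill of the home plate. A wide gripper pointing straight down over the home plate strikes it; a tool pointing square to the board (30 degrees from vertical) clears it. Axes as grip.
- slide (a joint): How far the gauge is pulled, m: 0 fully home, grows as the plate moves down the slope, stop at 0.11. A spring pulls it back up: about 3 N at home, about 80 N per m more as it is drawn (about 9 N at 0.08). Moving mass about 0.2 kg, little friction: it snaps back if let go when drawn.
- grip (a point): Middle of the steel grip plate, where to grip, 30 mm out from the board. Plate 12 mm thick (x), 90 wide (y), its edges 2 and 52 mm out from the board. Axes: x = pull direction, straight down the slope; y across the board; z square out of the board (30 degrees off vertical). A flat steel blade runs from it uphill into the housing, 5 mm above the board. Below it the board is clear for 140 mm.
- pointer (a point): Tip of the pointer, a small wing on the +y side of the grip plate in the plate's mid plane, 8 mm above the board, 57 mm in y from the middle of the plate. It moves with the plate; axes as grip.
- index_line (a point): Inner end of the line across the index clip, 8 mm above the board. The clip: a dark steel saddle on the board's +y edge, 14 mm along the slope, 32 across, 19 high, a bright line along its top; it starts 50 to 85 mm downhill of the home pointer, which passes 1 mm beside it. Axes as grip: pointer and line are level when equal in x. Held by friction (4 N) only.
- bento: Bystander: closed pink plastic bento box 126 x 186 x 59 mm (x, y, z); origin under its centre.
- fork_a: Bystander: steel fork 180 mm long (along x), 24 wide, 5 high, lying flat; origin on its underside.
- fork_b: Bystander: a second fork like fork_a.
- katori: Bystander: yellow ceramic bowl, 90 mm across, 40 mm high; origin under its centre.
- flask: Bystander: aluminium flask bottle, 68 mm across, 210 mm high, upright; origin under its centre.
- sipper: Bystander: closed orange sipper cup, 74 mm across, 130 mm high; origin under its centre.

How it is judged (in metres and radians):
On the way:
1. the pointer is held level with the index line, within 5 mm along the slope, for 1 s (x of pointer in the frame of index_line between -0.005 and 0.005 m), for 1 s.
At the end, for the whole second after the job is handed in: After the hold, the gauge is back home (drawn less than 5 mm) and let go, the index clip is within 5 mm of where it was, and every bystander is upright and within 30 mm of where it was (value of joint slide below 0.005 m and distance of index_line from where it was at the start of the episode below 0.005 m and distance of each of bento, fork_a, fork_b, katori, flask, sipper from where it was at the start of the episode below 0.03 m and angle between each of bento, fork_a, fork_b, katori, flask, sipper's own z axis and vertical below 0.2 rad); the robot touches nothing.
It fails at once if the pointer is pulled more than 15 mm past the index line (x of pointer in the frame of index_line above 0.015 m).
It fails at once if the slide snaps back (faster than 0.25 m/s) (velocity of joint slide below -0.25 m/s).
It fails at once if the index clip is shifted by more than 5 mm (distance of index_line from where it was at the start of the episode above 0.005 m).
It fails at once if a bystander is moved by more than 30 mm or tipped (distance of any of bento, fork_a, fork_b, katori, flask, sipper from where it was at the start of the episode above 0.03 m or angle between any of bento, fork_a, fork_b, katori, flask, sipper's own z axis and vertical above 0.3 rad).
It also fails if it takes over 45 s, if anything falls off the work surface, if the arm or the gripper's body presses on something with over 40 N, if the wrist force passes 120 N, or if a joint passes its speed limit or range.

## Working session

There is one attempt and no reset: what is moved stays moved. The work goes in short steps, each a Python script; the robot and the scene stay as the last script left them, time stands still between calls to the robot, and variables do not carry over. Pictures are saved under pics/ and viewed, at most 10 in all, crops included, and the job is handed in when it is done.

```bash
mkdir -p pics; cat > h.py <<'E'
import numpy as np, cv2
from cell import arm, cams, spotter
def cal(c):
    f=c["color"].shape[0]/2/np.tan(np.radians(c["vertical_fov"])/2)
    return f,c["cx"],c["cy"],np.array(c["extrinsics"])
def proj(c,P):
    f,cx,cy,E=cal(c); p=E[:3,:3]@np.asarray(P,float)+E[:3,3]
    return np.array([cx+f*p[0]/p[2],cy+f*p[1]/p[2]])
def snap(n,fn=None):
    c=cams.camera(n)
    if fn: cv2.imwrite(fn,cv2.cvtColor(c["color"],cv2.COLOR_RGB2BGR))
    return c
E
python3 - <<'E'
from h import *
for n in("scene","top"):
    c=snap(n,f"pics/{n}0.png"); print(n,cal(c)[0],np.round(-c["extrinsics"][:3,:3].T@c["extrinsics"][:3,3]),np.round(c["extrinsics"],2).tolist())
    for k in("gauge","housing","grip","pointer","index_line"):
        print(k,[(np.round(d["position"],1).tolist(),round(d["score"],2)) for d in spotter.landmark_of(n,k)])
    for k in("bento","fork_a","katori","flask","sipper"):
        print(k,[(np.round(d["position"],1).tolist(),round(d["score"],2)) for d in spotter.landmark_of(n,k)])
print(arm.get_time(),arm.get_tcp_rot())
E
```

```text
scene 482.18029781144924 [1063. -834. 1068.] [[0.85, 0.52, 0.01, -484.95], [0.37, -0.6, -0.71, -131.1], [-0.36, 0.61, -0.7, 1647.14], [0.0, 0.0, 0.0, 1.0]]
gauge [([285.1, 242.3], 0.73)]
housing [([319.9, 172.4], 0.77)]
grip [([292.5, 206.7], 0.85)]
pointer [([310.1, 220.4], 0.92)]
index_line [([293.8, 239.8], 0.52)]
bento [([159.3, 308.8], 0.68)]
fork_a [([348.9, 217.5], 0.55), ([337.2, 262.4], 0.45), ([158.9, 308.0], 0.19)]
katori [([341.0, 261.2], 0.65), ([295.8, 208.7], 0.64)]
flask [([237.4, 331.5], 0.75)]
sipper [([218.2, 357.3], 0.69)]
top 543.9324787561104 [ 401.  -47. 1568.] [[-0.01, -1.0, -0.01, -34.7], [-0.99, 0.01, -0.12, 579.85], [0.12, 0.01, -0.99, 1511.57], [0.0, 0.0, 0.0, 1.0]]
gauge [([260.0, 206.8], 0.61), ([373.3, 188.2], 0.27)]
housing [([222.2, 184.6], 0.82)]
grip [([252.9, 200.4], 0.83)]
pointer [([256.6, 176.5], 0.69)]
index_line [([275.0, 189.1], 0.55)]
bento [([393.9, 261.4], 0.78), ([220.4, 184.7], 0.39)]
fork_a [([185.3, 171.7], 0.92), ([230.5, 240.9], 0.61)]
katori [([253.0, 152.8], 0.76)]
flask [([372.6, 187.3], 0.77)]
sipper [([402.2, 189.6], 0.72)]
1.1 [-3.14153324e+00  7.22102903e-06  2.33812318e-01]
```

```bash
python3 - <<'E'
import cv2,numpy as np
a=cv2.resize(cv2.imread("pics/top0.png")[120:280,150:330],None,fx=3.3,fy=3.3,interpolation=cv2.INTER_CUBIC)
cv2.imwrite("pics/topc.png",a)
a=cv2.resize(cv2.imread("pics/scene0.png")[120:320,190:390],None,fx=3,fy=3,interpolation=cv2.INTER_CUBIC)
cv2.imwrite("pics/scenec.png",a)
E
```

```text
(no output)
```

View pics/topc.png

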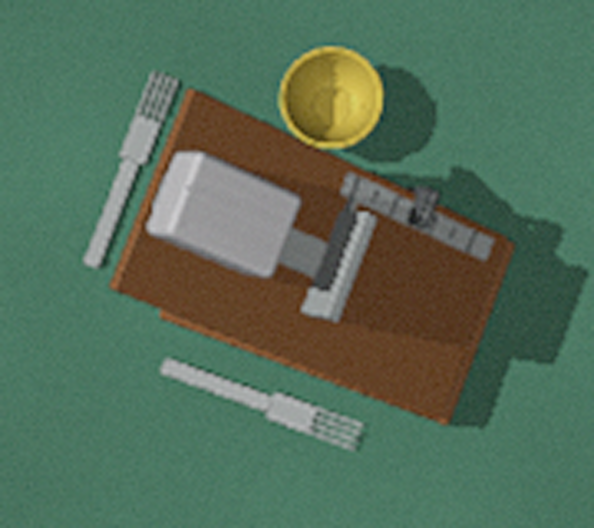

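View pics/scenec.png

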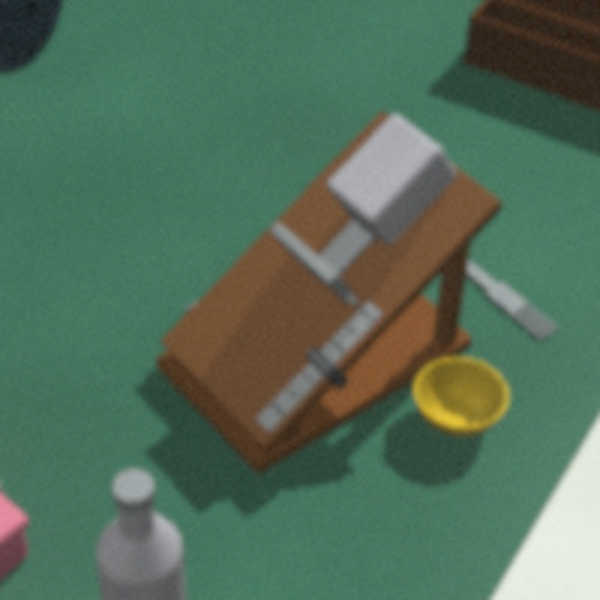

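View pics/scene0.png

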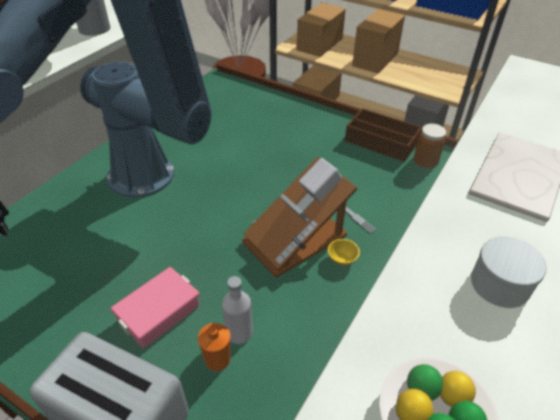

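The gauge pulls toward -y (about 20° toward -x). The pointer is on the far (+x) side, and the clip is in the crop at about (425,205), which is top image (279,182). Next I'll fit a model of the gauge.

```bash
cat > fit.py <<'E'
from h import *
from scipy.optimize import least_squares
S,C=np.sin(np.pi/6),np.cos(np.pi/6)
def frame(p):
    cy,sy=np.cos(p[2]),np.sin(p[2]); x=np.array([cy*C,sy*C,-S]); y=np.array([-sy,cy,0]); return x,y,np.cross(x,y)
# params X,Y,yaw, s_grip, s_line, s_housing, v_line(y of line end)
def pts(p):
    x,y,n=frame(p); o=np.array([p[0],p[1],97.5])
    q=lambda s,v,h:o+s*x+v*y+h*n
    return dict(gauge=np.array([p[0],p[1],0]),grip=q(p[3],0,30),pointer=q(p[3],57,8),index_line=q(p[4],p[6],8),housing=q(p[5],0,55))
def measure(n=4):
    obs=[]
    for _ in range(n):
        for cam in("scene","top"):
            c=snap(cam)
            for k in("gauge","housing","grip","pointer","index_line"):
                L=spotter.landmark_of(cam,k)
                if L and L[0]["score"]>.35: obs.append((c,k,np.array(L[0]["position"])))
    return obs
def fit(obs,p0):
    f=lambda p:np.concatenate([(proj(c,pts(p)[k])-m)*(0.5 if k=="gauge" else 1) for c,k,m in obs]+[[(p[6]-60)/3]])
    return least_squares(f,p0,loss="soft_l1")
E
python3 - <<'E'
from fit import *
obs=measure()
r=fit(obs,[400,0,-1.9,-10,60,-110,60]); print(np.round(r.x,3),r.cost)
from collections import defaultdict
d=defaultdict(list)
for c,k,m in obs: d[(c["extrinsics"][0][0]>.5,k)].append(m-proj(c,pts(r.x)[k]))
for k,v in d.items(): print(k,np.round(np.mean(v,0),1),np.round(np.std(v,0),1),len(v))
for k,v in pts(r.x).items(): print(k,np.round(v,1))
np.save("p.npy",r.x)
# bystanders, top camera on tray
f,cx,cy,E=cal(snap("top"))
o=-E[:3,:3].T@E[:3,3]
for k in("bento","fork_a","katori","flask","sipper"):
    for L in spotter.landmark_of("top",k)[:2]:
        u,v=L["position"]; w=E[:3,:3].T@np.array([(u-cx)/f,(v-cy)/f,1]); print(k,np.round(o-w*o[2]/w[2]),round(L["score"],2))
# candidates
from scipy.spatial.transform import Rotation as R
x,y,n=frame(r.x); g=pts(r.x)["grip"]
for s in(1,-1):
    M=np.c_[np.cross(s*x,-n),s*x,-n]; rpy=R.from_matrix(M).as_euler("xyz")
    for h in(54,200): 
        for ds in (0,85): q=arm.inverse_kinematics((g+n*h+x*ds).tolist(),rpy.tolist()); print(s,h,ds,np.round(rpy,3),None if q is None else np.round(q,2))
E
```

```text
[ 588.837    3.005   -8.233  -31.89    28.554 -140.651   57.432] 221.67253590175594
(np.True_, 'gauge') [-1.9 -1. ] [0.8 1.5] 4
(np.True_, 'housing') [0.6 0.1] [1.6 0.9] 4
(np.True_, 'grip') [ 0.5 -1. ] [0.8 0.7] 4
(np.True_, 'index_line') [-11.8  20.4] [27.9 42.4] 4
(np.False_, 'gauge') [-0.  -0.4] [1.4 1.6] 4
(np.False_, 'housing') [-0.5  1.4] [1.3 0.4] 4
(np.False_, 'grip') [-0.6 -0.1] [2.3 0.7] 4
(np.False_, 'pointer') [ 1.1 -1.3] [0.6 0.7] 4
(np.False_, 'index_line') [-2.   0.2] [1.5 0.7] 4
(np.True_, 'pointer') [-0.3  1.7] [0.9 1.2] 3
gauge [588.8   3.    0. ]
grip [593.5  14.7 139.4]
pointer [650.5   3.8 120.4]
index_line [631.6 -44.9  90.2]
housing [623.7  90.6 215.5]
bento [ 425. -382.    0.] 0.6
bento [686. 221.   0.] 0.59
fork_a [485.  87.   0.] 0.63
fork_a [692. 216.   0.] 0.61
katori [745.  30.   0.] 0.66
flask [ 638. -328.    0.] 0.66
sipper [ 630. -405.    0.] 0.94
1 54 0 [-2.618  0.    -0.379] [-0.44  0.32  1.78  0.58  1.16  1.24]
1 54 85 [-2.618  0.    -0.379] [-0.58  0.37  1.81  0.57  1.14  1.08]
1 200 0 [-2.618  0.    -0.379] [-0.58  0.14  1.71  0.52  1.43  1.26]
1 200 85 [-2.618  0.    -0.379] [-0.71  0.19  1.73  0.5   1.42  1.11]
-1 54 0 [2.618 0.    2.762] [-0.44  0.32  1.78  0.58  1.16 -1.9 ]
-1 54 85 [2.618 0.    2.762] [-0.58  0.37  1.81  0.57  1.14 -2.06]
-1 200 0 [2.618 0.    2.762] [-0.58  0.14  1.71  0.52  1.43 -1.88]
-1 200 85 [2.618 0.    2.762] [-0.71  0.19  1.73  0.5   1.42 -2.03]
```

```bash
cat >> fit.py <<'E'
CT={(-1,1):(192,90),(-1,-1):(112,288),(1,1):(512,242),(1,-1):(447,423)}
CS={(1,-1):(165,343),(1,1):(264,443),(-1,1):(499,205),(-1,-1):(385,113)}
def corner(p,a,b):
    x,y,n=frame(p); return np.array([p[0],p[1],97.5])+(p[7]+a*157.5)*x+b*85*y
def fit2(obs,p0,ct,cs):
    def f(p):
        P=pts(p); e=[(proj(c,P[k])-m)*(0.2 if k=="gauge" else .4) for c,k,m in obs]
        for k,m in CT.items(): e.append(proj(ct,corner(p,*k))-(np.array(m)+.5)/3.3-[149.5,119.5])
        for k,m in CS.items(): e.append(proj(cs,corner(p,*k))-(np.array(m)+.5)/3-[189.5,119.5])
        return np.concatenate(e+[[(p[6]-60)/3]])
    return least_squares(f,p0,loss="soft_l1"),f
E
python3 - <<'E'
from fit import *
obs=measure(8); ct,cs=snap("top"),snap("scene")
r,f=fit2(obs,list(np.load("p.npy"))+[0],ct,cs); print(np.round(r.x,3),r.cost); np.save("p.npy",r.x)
e=f(r.x); print("corner res",np.round(e[-17:-1].reshape(-1,2),1).tolist())
for k in ("housing","grip","pointer","index_line"):
  for nm,t in(("scene",True),("top",False)):
    v=[m-proj(c,pts(r.x)[k]) for c,kk,m in obs if kk==k and (c["extrinsics"][0][0]>.5)==t]; print(k,nm,np.round(np.median(v,0),1),len(v))
out=[]
for c,(x0,y0,w,h) in((ct,(200,150,110,110)),(cs,(235,150,110,120))):
    z=5; im=cv2.resize(c["color"][y0:y0+h,x0:x0+w,::-1],None,fx=z,fy=z,interpolation=cv2.INTER_CUBIC)
    P=pts(r.x); x,y,n=frame(r.x)
    px=lambda q:tuple(int(t) for t in ((proj(c,q)-[x0,y0]+.5)*z))
    for k,q in P.items():
        if k!="gauge": cv2.drawMarker(im,px(q),(0,0,255),0,12,1)
    g=P["grip"]
    for h_ in(-28,22):  cv2.line(im,px(g-45*y+h_*n),px(g+45*y+h_*n),(0,255,255),1)
    for a,b in(((-1,1),(1,1)),((1,1),(1,-1)),((1,-1),(-1,-1)),((-1,-1),(-1,1))): cv2.line(im,px(corner(r.x,*a)),px(corner(r.x,*b)),(255,255,0),1)
    out.append(cv2.copyMakeBorder(im,0,600-im.shape[0],0,0,0)[:,:400 if 0 else 550])
cv2.imwrite("pics/ov.png",cv2.resize(np.hstack(out),None,fx=.72,fy=.72,interpolation=cv2.INTER_AREA))
E
```

```text
[ 587.893    7.173   -8.226  -26.67    30.664 -135.34    60.594  -29.465] 116.87305469954296
corner res [[0.8, -1.7], [0.5, -0.6], [-0.3, -1.8], [-1.7, -0.8], [-2.5, -0.3], [-0.7, 2.9], [0.5, -0.6], [-1.4, -0.6]]
housing scene [ 1.6 -0. ] 8
housing top [0.5 0.5] 8
grip scene [ 1.4 -1.5] 7
grip top [-0.8  0.8] 7
pointer scene [0.  2.1] 8
pointer top [ 1.3 -1.7] 8
index_line scene [-0.5  0.3] 8
index_line top [-0.7  0.1] 8
```

View pics/ov.png

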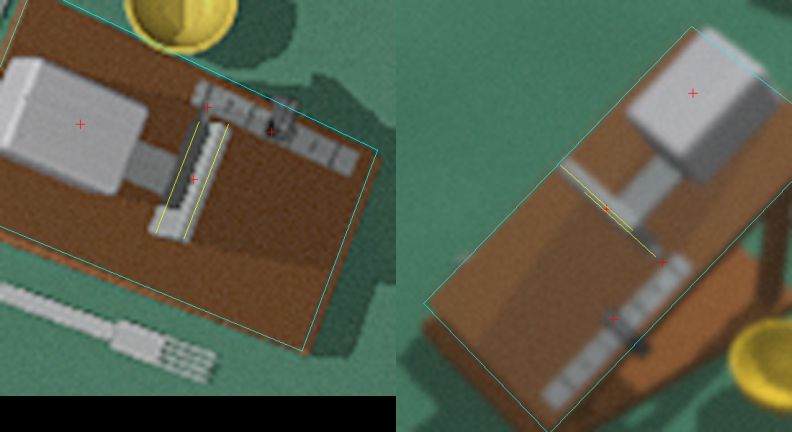

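The overlay matches the top view to about 1 px. In the scene view the plate (ends at 565,163 and 655,250) sits about 1.3 px uphill of the model, which a grasp can absorb. Now I'll approach and grip.

```bash
cat >> fit.py <<'E'
from scipy.spatial.transform import Rotation as R
def tool(p):
    x,y,n=frame(p); M=np.c_[np.cross(x,-n),x,-n]; return x,y,n,R.from_matrix(M).as_euler("xyz").tolist()
E
python3 - <<'E'
from fit import *
p=np.load("p.npy"); x,y,n,rpy=tool(p); g=pts(p)["grip"]
t=g+56*n; print(arm.get_time(),np.round(t,1))
arm.move_to((t+100*n+[0,0,80]).tolist(),rpy)
arm.command_gripper(48)
arm.move_linear((t+90*n).tolist(),feed=150)
hit=arm.move_linear(t.tolist(),feed=70,until_force=6)
print(hit,arm.get_time(),np.round(arm.get_tcp_pos()-t,1),np.round(arm.get_force(),1))
c=snap("top","pics/a_top.png"); d=snap("scene","pics/a_scene.png")
P=lambda c,x0,y0:cv2.resize(c["color"][y0:y0+130,x0:x0+130,::-1],(400,400),interpolation=cv2.INTER_CUBIC)
cv2.imwrite("pics/a.png",np.hstack([P(c,195,130),P(d,230,140)]))
E
```

```text
8.7 [580.7 -11.4 185.3]
False 13.775 [ 0.3 -0.3  0.5] [-0.1 -0.6 -0.7]
```

View pics/a.png

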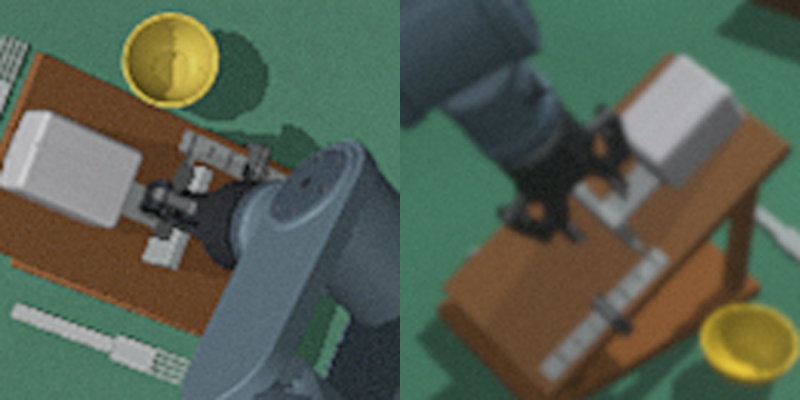

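The fingers straddle the plate: in the scene half the uphill finger is at about (620,170) and the downhill one at about (565,230). The pointer and clip are visible in both views. Closing and drawing 40 mm.

```bash
python3 - <<'E'
from fit import *
p=np.load("p.npy"); x,y,n,rpy=tool(p)
arm.command_gripper(8)
f0=arm.get_force(); print(arm.get_time(),arm.get_opening(),arm.get_finger_force(),"f along x,n",np.round([f0@x,f0@n,f0@y],1))
t0=np.array(arm.get_tcp_pos()); np.save("t0.npy",t0)
arm.move_linear((t0+40*x).tolist(),feed=35); arm.sleep(.2)
f=arm.get_force(); print(arm.get_time(),arm.get_opening(),np.round([f@x,f@n,f@y],1),np.round((arm.get_tcp_pos()-t0)@x,1))
c=snap("top","pics/b_top.png"); 
for k in("pointer","index_line"): print("top",k,[(np.round(l["position"],1).tolist(),round(l["score"],2)) for l in spotter.landmark_of("top",k)[:2]])
d=snap("scene","pics/b_scene.png")
for k in("pointer","index_line"): print("scene",k,[(np.round(l["position"],1).tolist(),round(l["score"],2)) for l in spotter.landmark_of("scene",k)[:2]])
q=pts(p)["index_line"]
print("px per mm downslope",(proj(c,q+10*x)-proj(c,q))/10,(proj(d,q+10*x)-proj(d,q))/10)
print("across",(proj(c,q+10*y)-proj(c,q))/10,(proj(d,q+10*y)-proj(d,q))/10)
P=lambda c,x0,y0,w:cv2.resize(c["color"][y0:y0+w,x0:x0+w,::-1],(400,400),interpolation=cv2.INTER_CUBIC)
cv2.imwrite("pics/b.png",np.hstack([P(c,250,160,50),P(d,270,205,50)]))
E
```

```text
14.2833 11.473818070364945 58.527050614356995 f along x,n [-1.8  2.9 -1.8]
15.7667 11.423297503874739 [-5.3 -0.1  2.2] 39.9
top pointer [([270.2, 183.0], 0.78)]
top index_line [([276.4, 187.5], 0.53)]
scene pointer [([300.5, 237.8], 0.93)]
scene index_line [([292.9, 239.5], 0.49), ([238.8, 327.8], 0.45)]
px per mm downslope [0.29416239 0.13822219] [-0.25194245  0.26188695]
across [ 0.12909828 -0.33583688] [0.22641341 0.21561452]
```

View pics/b.png

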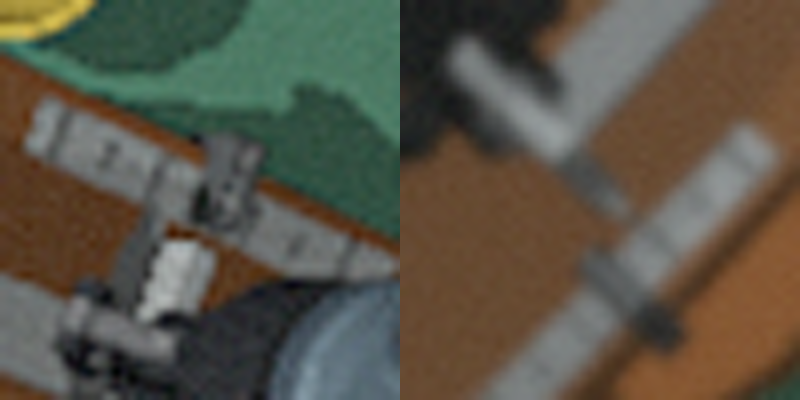

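In the scene half, the pointer tip is at (625,212) and the clip's inner end is at about (592,262). That puts the line about 20 mm farther downslope. The spotter gives 18 and 23 mm, so I'll draw 18 mm more and look.

```bash
python3 - <<'E'
from fit import *
p=np.load("p.npy"); x,y,n,rpy=tool(p); t0=np.load("t0.npy")
arm.move_linear((t0+58*x).tolist(),feed=25); arm.sleep(.2)
f=arm.get_force(); print(arm.get_time(),np.round([f@x,f@n,f@y],1),np.round((arm.get_tcp_pos()-t0)@x,1))
q=pts(p)["index_line"]
out={}
for cam in("scene","top"):
    A=[]
    for i in range(4):
        c=snap(cam); out[cam,i]=c["color"].astype(float)
        J=np.c_[proj(c,q+x)-proj(c,q),proj(c,q+y)-proj(c,q)]
        L=[spotter.landmark_of(cam,k) for k in("pointer","index_line")]
        if L[0] and L[1]: A.append(np.linalg.solve(J,np.subtract(L[1][0]["position"],L[0][0]["position"])))
    print(cam,np.round(A,1).tolist())
P=lambda k,x0,y0,w:cv2.resize(np.mean([out[k,i] for i in range(4)],0)[y0:y0+w,x0:x0+w,::-1],(400,400),interpolation=cv2.INTER_CUBIC)
cv2.imwrite("pics/c.png",np.hstack([P("top",255,165,40),P("scene",275,215,40)]))
print(arm.get_time())
E
```

```text
17.1333 [-5.9  0.9  1.7] 57.8
scene [[-6.7, 6.7], [2.7, -2.8], [-10.2, 6.8], [-0.1, -5.4]]
top [[-69.7, -198.4], [2.0, 10.1], [-264.7, -63.6], [-173.3, -56.3]]
18.3333[ WARN:0@7.795] global loadsave.cpp:1063 imwrite_ Unsupported depth image for selected encoder is fallbacked to CV_8U.
```

View pics/c.png

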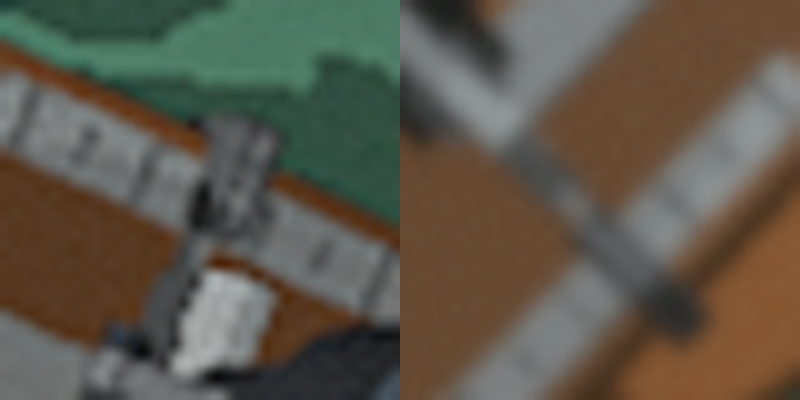

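In the scene half, the pointer wing runs (515,148) to (580,203) and the clip axis (594,222) to (685,318), so they look collinear to about 1–2 mm. A view rectified along the slope will confirm it.

```bash
python3 - <<'E'
from fit import *
p=np.load("p.npy"); x,y,n,rpy=tool(p); g=pts(p)["pointer"]+58*x
cs=[snap("scene") for _ in range(6)]; c=cs[0]
im=np.mean([k["color"].astype(float) for k in cs],0).astype(np.float32)
s=np.arange(-25,25,.1); v=np.arange(-25,40,.1)
# affine map is ample over this small area
o=proj(c,g); jx=(proj(c,g+20*x)-proj(c,g-20*x))/40; jy=(proj(c,g+20*y)-proj(c,g-20*y))/40
Sg,V=np.meshgrid(s,v,indexing="ij")
m=[(o[i]+jx[i]*Sg+jy[i]*V).astype(np.float32) for i in(0,1)]
r=cv2.remap(im,m[0],m[1],cv2.INTER_CUBIC)
g_=r.mean(2)
for a in range(-24,40,4):
    k=(v>=a)&(v<a+4); pr=g_[:,k].mean(1)
    w=np.clip(np.median(pr)-12-pr,0,None)*(abs(s)<13); print(a,"dark centroid s",round(float((w*s).sum()/(w.sum()+1e-9)),1),int(w.sum()), "min at",round(float(s[np.argmin(np.where(abs(s)<13,pr,999))]),1))
cv2.imwrite("pics/d.png",np.clip(r[:,:,::-1],0,255).astype(np.uint8))
print(arm.get_time())
E
```

```text
-24 dark centroid s 0.0 0 min at 6.7
-20 dark centroid s 0.0 0 min at 6.1
-16 dark centroid s 0.0 0 min at 7.3
-12 dark centroid s 0.0 0 min at 8.6
-8 dark centroid s 0.0 0 min at 7.8
-4 dark centroid s 0.0 0 min at 6.8
0 dark centroid s 5.6 225 min at 5.8
4 dark centroid s 2.5 1357 min at 4.5
8 dark centroid s 2.2 1833 min at 4.4
12 dark centroid s 2.2 1843 min at 4.3
16 dark centroid s 2.4 2000 min at 4.7
20 dark centroid s 2.7 1418 min at 4.5
24 dark centroid s 2.8 791 min at 3.8
28 dark centroid s 2.3 391 min at 3.1
32 dark centroid s 1.9 2 min at 2.0
36 dark centroid s 1.1 561 min at -0.1
18.6333
```

View pics/d.png

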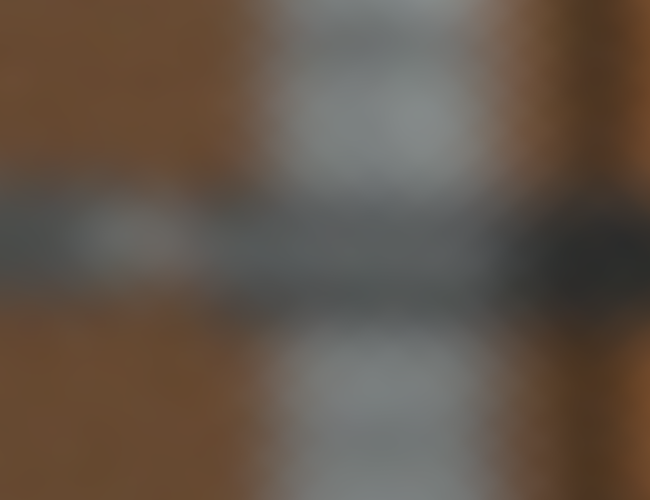

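Rows are 10 px/mm. The pointer tip centres at row ~237 and the clip line/centre at 245–258, so about 1.5 mm remains. I'll correct that, hold, ease home and release.

```bash
python3 - <<'E'
from fit import *
p=np.load("p.npy"); x,y,n,rpy=tool(p); t0=np.load("t0.npy")
arm.move_linear((t0+59.5*x).tolist(),feed=10); arm.sleep(2.5)
arm.move_linear((t0+4*x).tolist(),feed=35)
f=arm.get_force(); print(arm.get_time(),"pre",np.round([f@x,f@n,f@y],1))
hit=arm.move_linear((t0-3*x).tolist(),feed=8,until_force=5)
f=arm.get_force(); print(hit,arm.get_time(),np.round([f@x,f@n,f@y],1),np.round((arm.get_tcp_pos()-t0)@x,1))
E
```

```text
23.1667 pre [-2.4  0.6  1.4]
True 23.875 [ 0.2  2.8 -1.4] -1.5
```

The force jump shows the slide is back on its home stop. Releasing and backing off square to the board.

```bash
python3 - <<'E'
from fit import *
p=np.load("p.npy"); x,y,n,rpy=tool(p); t0=np.load("t0.npy")
arm.command_gripper(45)
t=np.array(arm.get_tcp_pos()); arm.move_linear((t+120*n).tolist(),feed=90)
print(arm.get_time(),np.round(arm.get_force(),1))
c=snap("top"); d=snap("scene")
P=lambda c,x0,y0:cv2.resize(c["color"][y0:y0+130,x0:x0+130,::-1],(400,400),interpolation=cv2.INTER_CUBIC)
cv2.imwrite("pics/e.png",np.hstack([P(c,195,130),P(d,230,140)]))
E
```

```text
25.775 [-0.6 -0.7 -0.4]
```

View pics/e.png

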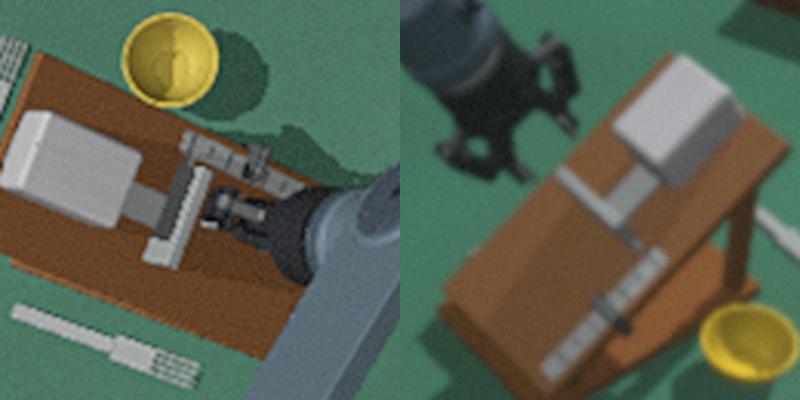

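The plate is home, with its pointer tip at about (635,243) as before. The clip hasn't moved (about (612,315)), and the gripper is clear. Handing in.

```bash
python3 -c "
from cell import arm
print(arm.sign_off())"
```

```text
the job is handed in; nothing more can be done
None
```

I drew the gauge until the pointer was level with the index line (within about 2 mm by camera), held it there 2.5 s, eased it fully home, let go, and handed the job in at about 26 s; sign-off returned no verdict.

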